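# Turn the offcuts over and sort them by the mark underneath

## Robot

A 7-joint arm with a two-finger parallel gripper is mounted at the origin on a cart in front of the work surface, level with it; the furniture and walls round the work are solid. World frame = base frame: x ahead of the robot, y to its left, z up, the work surface at z = 0. Lengths are in mm, angles in degrees, forces in N, time in s.
With the tool pointing down it reaches from about 400 to 900 mm from the base axis. Payload 5.5 kg.
Tool frame: the origin (TCP) lies on the centre line of the jaws, within the pads' length; the fingertips stand bot.finger_overhang ahead of it and the grasp point (between the pads) lies 6 mm ahead of it (bot.finger_overhang is the distance from the TCP to the fingertips, in mm); z points along the fingers, y is the line along which they close (so a half turn about z gives the same grasp; the last joint's range is limited). The gripper opens to 92 mm and grips with 3 to 60 N. Pads are 19 mm wide; open, the fingers measure 130 mm over their backs; the gripper's body (75 mm by 190 mm) begins 47 mm behind the grasp point.
Start: joints at [85.898, 28.699, -24.465, 88.831, 12.651, 65.22, -12.049], TCP at [213.611, -613.898, 220.229] pointing down, gripper open.
Joint ranges: [-164.97, 164.97], [-17.58, 116.51], [-87.97, 89.64], [11.32, 138.91], [-80.73, 260.73], [10.89, 115.49], [-147.41, 147.41]. Speed limits (degrees/s): [147.25, 147.25, 180, 180, 180, 180, 180].

## Interface

Orientations are given as a 3x3 rotation matrix whose columns are the frame's x, y, z axes.
In Python, from plant import bot, job, snapshot gives the robot as it stands (bot), with the cameras as plain functions and the job (job).
- The arm moves only by the shell command python3 jog.py 'ROWS' [FORCE]. ROWS is rows parted by semicolons, their numbers by spaces, 1 to 5 of them, each of 5 numbers: dx, dy, dz in mm, then a turn about the tool's z in degrees, then the opening from 0.0 (shut) to 1.0 (fully open); each row is the pose to reach, as a shift and turn from the pose commanded when the command began, along the tool's axes at that moment; what a row does not reach only later rows make up. A row lasts 1/10 s, in which the tool goes at most 50 mm and 8.59 degrees, less where a joint would pass 70% of its speed; a pose out of reach is approached as far as the arm can. The fingers move at their own pace and stop on an object; FORCE is the grip in N (left out, the last holds). Time passes only in rows, so rows that do not move let the fingers close. It prints the time, the measured TCP pose, the force, the opening and the grip force at its end.
- bot.state(): the state, without advancing time (a new reading comes with each control period).
- snapshot(name): name is "scene" or "side" or "wrist"; returns a dict with "image" (384x512x3 uint8, blue, green, red), "fx", "fy", "cx", "cy" (pixels), "rvec" (rotation vector, rad) and "tvec" (3), from world to camera coordinates, as OpenCV has them. Camera axes: x right, y down, z forward; pixel columns grow to the right and rows downward; lengths in mm; the calibration is good to about 2 mm. A picture is of the moment at which its call begins. There is no depth.
- job.job_done(): hands the job in; it is judged then, once.
The state is a dict: "t": time; "joint_positions": joint angles; "qvel": joint speeds; "joint_torque": joint torques, N m; "tool_pos": TCP position; "ee_rot": TCP orientation; "ft_force": force on the tool from outside, world axes, zero at the start; "ft_torque": the same for the moment, N m; "finger_gap": opening from 0.0 (shut) to 1.0 (fully open); "grasp_force": force on a finger pad.
Only numpy, scipy, OpenCV 4.12 (cv2) and the standard library are available. Lean on these libraries where they do the work, as an engineer would, in place of code of your own. Each camera call takes 0.05 s, during which the arm holds its last target. There are 200 camera calls.

## Task

Two like softwood blocks lie on the bench, each with a mark drawn on the side it lies on. Turn each block right over before it goes into a tray, so that its mark shows on top, and set the one marked with a ring flat in the tray with the carrying lug and the one marked with a cross flat in the plain tray, both left marks upward. Set them down rather than drop them, and leave the tape measure and the marking gauge where they are.

Things in the scene. Friction and masses are not known exactly. Their poses are not given: they have to be found in the camera images.
- ring_block: Loose softwood block 38 x 90 x 50 mm (x, y, z), about 90 g, a ring of 25 mm diameter drawn dark on its underside, other faces bare. Starts mark down, 50 mm high, long y axis within 35 deg of world y. Origin: centre of the marked face; z points into the block (up at the start), its middle 25 mm along z. Grips across its 38 mm width; stands stably on its 38 x 50 mm end.
- cross_block: Loose softwood block 38 x 90 x 50 mm (x, y, z), about 90 g, a diagonal cross about 24 x 44 mm drawn dark on its underside, other faces bare. Starts mark down, 50 mm high, long y axis within 35 deg of world y. Origin: centre of the marked face; z points into the block (up at the start), its middle 25 mm along z. Grips across its 38 mm width; stands stably on its 38 x 50 mm end.
- ring_block_mark (a point): Centre of the ring, in the middle of that block's marked face; same axes as the block (z into the block).
- cross_block_mark (a point): Centre of the cross, in the middle of that block's marked face; same axes as the block (z into the block).
- lug_tray: Fixed plywood tray, with a flat half-round carrying lug (60 mm wide, 17 mm high, reaching 115 mm from the tray's centre) on its far wall (+x). 170 x 170 mm outside, 22 mm high overall, walls 7 mm thick, floor 7 mm thick (inside 156 x 156 mm, 15 mm deep). Origin: centre of its underside, on the bench top; z up, x and y along its sides.
- plain_tray: Fixed plywood tray, square and without a lug. 170 x 170 mm outside, 22 mm high overall, walls 7 mm thick, floor 7 mm thick (inside 156 x 156 mm, 15 mm deep). Origin: centre of its underside, on the bench top; z up, x and y along its sides.
- tape_measure: Bystander: tape measure standing upright, 33 x 85 x 70 mm. Origin: centre of its underside, z up.
- marking_gauge: Bystander: wooden marking gauge behind the trays, 64 x 220 x 64 mm, long along its y. Origin: centre of its underside.

How it is judged (in metres and radians):
At the end, for the whole second after the job is handed in: The ring block lies in the lug tray, the cross block in the plain tray (marked face's middle within 68 mm of the tray's centre along each side), flat on the floor, mark up within 0.14 rad, marked face 50 to 63 mm above the bench, at rest and released (x of ring_block in the frame of lug_tray between -0.068 and 0.068 m and y of ring_block in the frame of lug_tray between -0.068 and 0.068 m and angle between each of ring_block, cross_block's own z axis and vertical above 3 rad and height (world z) of ring_block between 0.05 and 0.063 m and linear speed of each of ring_block, cross_block below 0.02 m/s and contact force between the fingers and ring_block below 0.1 N and x of cross_block in the frame of plain_tray between -0.068 and 0.068 m and y of cross_block in the frame of plain_tray between -0.068 and 0.068 m and height (world z) of cross_block between 0.05 and 0.063 m and contact force between the fingers and cross_block below 0.1 N); the robot touches nothing.
It fails at once if a block is set down in a tray with its mark still underneath ((x of ring_block in the frame of lug_tray between -0.068 and 0.068 m and y of ring_block in the frame of lug_tray between -0.068 and 0.068 m and angle between ring_block's own z axis and vertical below 0.4 rad and contact force between ring_block and lug_tray above 0.3 N) or (x of ring_block in the frame of plain_tray between -0.068 and 0.068 m and y of ring_block in the frame of plain_tray between -0.068 and 0.068 m and angle between ring_block's own z axis and vertical below 0.4 rad and contact force between ring_block and plain_tray above 0.3 N) or (x of cross_block in the frame of lug_tray between -0.068 and 0.068 m and y of cross_block in the frame of lug_tray between -0.068 and 0.068 m and angle between cross_block's own z axis and vertical below 0.4 rad and contact force between cross_block and lug_tray above 0.3 N) or (x of cross_block in the frame of plain_tray between -0.068 and 0.068 m and y of cross_block in the frame of plain_tray between -0.068 and 0.068 m and angle between cross_block's own z axis and vertical below 0.4 rad and contact force between cross_block and plain_tray above 0.3 N)).
It fails at once if a block is dropped or thrown (faster than 0.8 m/s with no finger on it) ((linear speed of ring_block above 0.8 m/s and contact force between the fingers and ring_block below 0.1 N) or (linear speed of cross_block above 0.8 m/s and contact force between the fingers and cross_block below 0.1 N)).
It fails at once if the tape measure or the marking gauge is pushed more than 2 cm from its place (distance of any of tape_measure, marking_gauge from where it was at the start of the episode above 0.02 m).
It also fails if it takes over 72 s, if anything falls off the work surface, if the arm or the gripper's body presses on something with over 40 N, if the wrist force passes 120 N, or if a joint passes its speed limit or range.

## Working session

There is one attempt and no reset: what is moved stays moved. The work goes in short steps, Python scripts to look and compute and a shell command to move; the robot and the scene stay as the last step left them, time stands still between calls to the robot, and variables do not carry over. Pictures are saved under pics/ and viewed, at most 10 in all, crops included, and the job is handed in when it is done.

```bash
ls; mkdir -p pics; cat > h.py <<'E'
import numpy as np, cv2
from plant import bot, job, snapshot
def cam(n):
    s=snapshot(n); R=cv2.Rodrigues(np.array(s["rvec"],float))[0]; t=np.array(s["tvec"],float).ravel()
    s["R"]=R; s["t"]=t; s["C"]=-R.T@t; return s
def ray(s,u,v):
    return s["R"].T@np.array([(u-s["cx"])/s["fx"],(v-s["cy"])/s["fy"],1.])
def onz(s,u,v,z):
    d=ray(s,u,v); return s["C"]+d*(z-s["C"][2])/d[2]
def proj(s,p):
    c=s["R"]@np.array(p,float)+s["t"]; return [s["fx"]*c[0]/c[2]+s["cx"],s["fy"]*c[1]/c[2]+s["cy"]]
def tri(l):
    A=np.zeros((3,3));b=np.zeros(3)
    for s,u,v in l:
        d=ray(s,u,v);d/=np.linalg.norm(d);P=np.eye(3)-np.outer(d,d);A+=P;b+=P@s["C"]
    return np.linalg.solve(A,b)
E
python3 - <<'E'
from h import *
a,b=cam("scene"),cam("side")
cv2.imwrite("pics/a.png",a["image"]);cv2.imwrite("pics/b.png",b["image"])
print(a["C"],b["C"],bot.finger_overhang);st=bot.state();print(st["ee_rot"],st["tool_pos"])
E
```

```text
jog.py
pics
plant.py
[147.88105105 324.09190683 764.78660667] [ 227.96233687 -616.84116071  501.64745923] 25.0
[[ 9.44477250e-01  3.28576465e-01 -4.81185174e-04]
 [ 3.28576802e-01 -9.44475732e-01  1.69604197e-03]
 [ 1.02811757e-04 -1.75997934e-03 -9.99998446e-01]] [ 213.32243979 -613.3253145   219.27524771]
```

View pics/a.png

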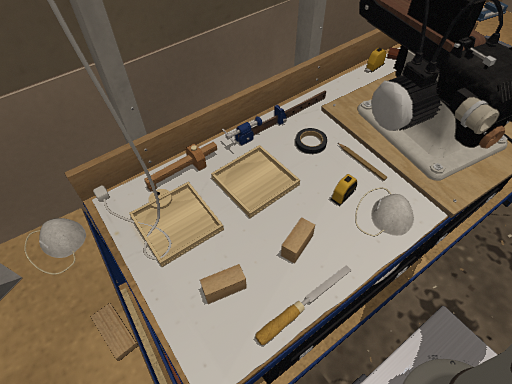

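View pics/b.png

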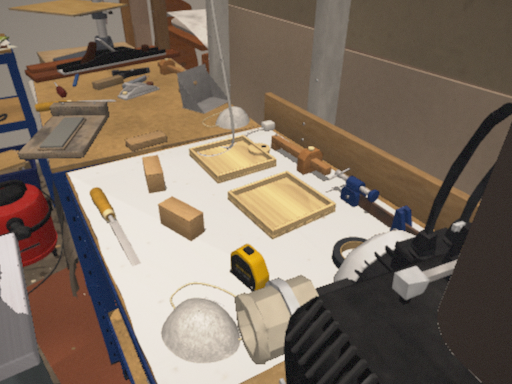

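```bash
python3 - <<'E'
from h import *
a,b=cam("scene"),cam("side")
for n,s,P in(("a",a,[(160,198),(178,223),(255,180),(223,283),(298,240),(344,188),(110,190),(62,238),(180,155),(390,210)]),("b",b,[(233,157),(281,203),(153,173),(182,217),(250,267)])):
    for p in P: print(n,p,onz(s,*p,20).round())
# block masks in each view
for n,s,rs in(("a",a,[(190,255,250,315),(270,210,325,270)]),("b",b,[(138,150,170,198),(152,190,210,245)])):
    for i,(x0,y0,x1,y1) in enumerate(rs):
        hsv=cv2.cvtColor(s["image"],cv2.COLOR_BGR2HSV)[y0:y1,x0:x1]
        m=(hsv[...,1]>70).astype(np.uint8)
        c=max(cv2.findContours(m,0,2)[0],key=cv2.contourArea)
        h=cv2.approxPolyDP(cv2.convexHull(c),2.0,True)[:,0]+[x0,y0]
        print(n,i,h.tolist())
A=a["image"][150:330,80:340];B=b["image"][90:250,130:350]
cv2.imwrite("pics/c.png",np.vstack([cv2.resize(A,(600,300),interpolation=2)[:, :],cv2.resize(B,(600,300),interpolation=2)]))
E
```

```text
a (160, 198) [749. 194.  20.]
a (178, 223) [654. 194.  20.]
a (255, 180) [650. -36.  20.]
a (223, 283) [460. 191.  20.]
a (298, 240) [444.  -8.  20.]
a (344, 188) [ 490. -203.   20.]
a (110, 190) [852. 287.  20.]
a (62, 238) [783. 435.  20.]
a (180, 155) [851.  78.  20.]
a (390, 210) [ 373. -244.   20.]
b (233, 157) [662. 173.  20.]
b (281, 203) [648. -61.  20.]
b (153, 173) [457. 201.  20.]
b (182, 217) [447.   2.  20.]
b (250, 267) [ 490. -192.   20.]
a 0 [[239, 264], [245, 278], [245, 288], [208, 303], [200, 280]]
a 1 [[314, 224], [313, 233], [296, 260], [292, 262], [281, 255], [282, 244], [300, 218]]
b 0 [[156, 155], [162, 171], [164, 189], [149, 192], [142, 158]]
b 1 [[158, 204], [173, 197], [202, 212], [203, 231], [191, 240], [163, 224]]
```

View pics/c.png

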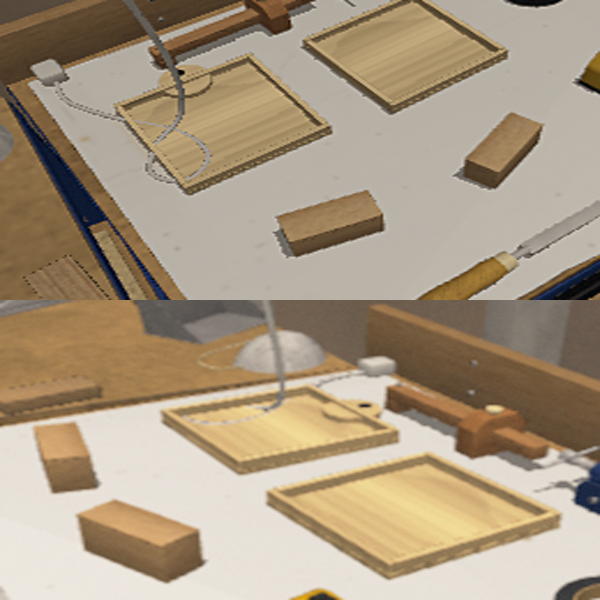

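```bash
python3 - <<'E'
from h import *
a,b=cam("scene"),cam("side")
T=[("a1",a,[(300,218),(314,224),(282,244)]),("b1",b,[(158,204),(173,197),(202,212)]),
("a0",a,[(239,264),(245,278),(200,280)]),("b0",b,[(156,155),(142,158),(162,171)])]
for n,s,P in T:
    for p in P: print(n,p,onz(s,*p,50).round(1))
# cord: for a pixel, epipolar with b cord pieces
Ac=[(50,0),(75,48),(100,93),(125,138),(145,172),(157,194)]
Bc=np.array([(212,0),(217,30),(222,60),(227,90),(231,115),(234,130),(235,145),(222,153),(200,154)],float)
Bd=np.vstack([np.linspace(Bc[i],Bc[i+1],20) for i in range(len(Bc)-1)])
for p in Ac:
    best=[]
    for q in Bd:
        X=tri([(a,*p),(b,*q)]); best.append((np.linalg.norm(np.array(proj(a,X))-p)+np.linalg.norm(np.array(proj(b,X))-q),X,q))
    m=min(best,key=lambda t:t[0]); print(p,m[2].round(),m[1].round(),round(m[0],1))
# tray corners by mask: rims
for n,s,rs in(("a",a,[(125,175,228,268),(208,143,304,220)]),("b",b,[(184,130,280,185),(224,170,340,236)])):
    for x0,y0,x1,y1 in rs:
        hsv=cv2.cvtColor(s["image"],cv2.COLOR_BGR2HSV)[y0:y1,x0:x1]
        m=cv2.morphologyEx((hsv[...,1]>50).astype(np.uint8),2,np.ones((3,3)))
        c=max(cv2.findContours(m,0,2)[0],key=cv2.contourArea)
        h=cv2.approxPolyDP(cv2.convexHull(c),3.,True)[:,0]+[x0,y0]
        print(n,[(p.tolist(),onz(s,*p,22)[:2].round().tolist()) for p in h])
E
```

```text
a1 (300, 218) [474.  -36.4  50. ]
a1 (314, 224) [442.1 -51.3  50. ]
a1 (282, 244) [445.6  40.8  50. ]
b1 (158, 204) [409.5  27.8  50. ]
b1 (173, 197) [444.5  35.9  50. ]
b1 (202, 212) [472.7 -41.7  50. ]
a0 (239, 264) [462.9 145.3  50. ]
a0 (245, 278) [429.1 153.6  50. ]
a0 (200, 280) [481.6 231.4  50. ]
b0 (156, 155) [478.9 228.7  50. ]
b0 (142, 158) [444.8 231.   50. ]
b0 (162, 171) [463.5 147.8  50. ]
(50, 0) [212.   0.] [693. 252. 459.] 113.4
(75, 48) [212.   0.] [686. 250. 426.] 65.4
(100, 93) [212.   0.] [668. 245. 395.] 21.5
(125, 138) [217.  28.] [660. 235. 322.] 0.1
(145, 172) [225.  77.] [670. 221. 213.] 0.2
(157, 194) [231. 112.] [679. 212. 125.] 0.1
a [([189, 182], [749.0, 108.0]), ([223, 229], [573.0, 116.0]), ([161, 266], [575.0, 280.0]), ([130, 212], [753.0, 274.0]), ([158, 189], [777.0, 185.0])]
a [([261, 146], [740.0, -123.0]), ([297, 177], [590.0, -130.0]), ([299, 184], [569.0, -118.0]), ([249, 217], [564.0, 47.0]), ([211, 176], [731.0, 51.0])]
b [([275, 165], [729.0, 80.0]), ([217, 182], [568.0, 83.0]), ([189, 154], [570.0, 243.0]), ([189, 148], [584.0, 274.0]), ([244, 135], [752.0, 270.0]), ([268, 145], [776.0, 182.0])]
b [([334, 202], [746.0, -119.0]), ([334, 211], [724.0, -144.0]), ([280, 235], [583.0, -150.0]), ([268, 235], [563.0, -138.0]), ([228, 199], [557.0, 8.0]), ([228, 191], [572.0, 36.0]), ([288, 171], [739.0, 39.0])]
```

```bash
cat >> h.py <<'E'
def go(p,yaw=None):
    st=bot.state(); R=np.array(st["ee_rot"]); d=R.T@(np.array(p,float)-st["tool_pos"])
    y0=np.degrees(np.arctan2(R[1,0],R[0,0])); print("at",np.round(st["tool_pos"],1),"yaw",round(y0,1),"shift",d.round(1),"turn",None if yaw is None else round(-((yaw-y0+180)%360-180),1))
E
python3 - <<'E'
from h import *
go([443,-6,220],110.5)
a,b=cam("scene"),cam("side")
for p,q in [((300,218),(202,212)),((282,244),(173,197)),((239,264),(162,171)),((200,280),(156,155))]: print(tri([(a,*p),(b,*q)]).round(1))
E
```

```text
at [ 213.5 -613.7  219.9] yaw 19.2 shift [ 4.164e+02 -4.986e+02  2.000e-01] turn -91.3
[474.8 -37.7  47.1]
[446.2  39.9  47.4]
[462.6 145.5  51.2]
[480.8 231.4  49. ]
```

```bash
python3 jog.py '156 -187 0 0 1;156 -187 0 0 1;156 -187 0 0 1;156 -187 0 0 1;156 -187 0 0 1' && python3 jog.py '156 -187 0 0 1;156 -187 0 0 1;156 -187 0 0 1;156 -187 0 0 1;156 -187 0 0 1' && python3 jog.py '104 -125 0 -40 0.7;104 -125 0 -40 0.7;104 -125 0 -40 0.7;104 -125 0 -40 0.7;104 -125 0 -40 0.7' && python3 jog.py '0 0 0 -40 0.7;0 0 0 -40 0.7;0 0 0 -40 0.7;0 0 0 -40 0.7;0 0 0 -40 0.7' && python3 - <<'E'
from h import *
go([443,-6,220],110.5)
s=cam("wrist");cv2.imwrite("pics/w1.png",s["image"]);print(s["C"])
E
```

```text
t: 0.9
tool_pos: [300.3, -383.5, 220.4]
ee_rot: [[0.944, 0.33, 0.0], [0.33, -0.944, -0.0], [0.0, 0.0, -1.0]]
ft_force: [0.7, 0.8, -0.2]
finger_gap: 0.996
grasp_force: 0.0
t: 1.4
tool_pos: [386.0, -155.8, 220.7]
ee_rot: [[0.944, 0.33, 0.001], [0.33, -0.944, -0.001], [0.0, 0.001, -1.0]]
ft_force: [1.8, -0.6, -0.2]
finger_gap: 1.001
grasp_force: 0.0
t: 1.9
tool_pos: [443.4, -2.4, 220.8]
ee_rot: [[0.502, 0.865, 0.002], [0.865, -0.502, 0.001], [0.002, 0.001, -1.0]]
ft_force: [-0.6, -0.1, 0.1]
finger_gap: 0.707
grasp_force: 0.0
t: 2.4
tool_pos: [442.6, -5.9, 220.4]
ee_rot: [[-0.165, 0.986, 0.0], [0.986, 0.165, -0.0], [-0.0, 0.0, -1.0]]
ft_force: [-0.6, 0.2, 0.2]
finger_gap: 0.7
grasp_force: 0.0
at [442.6  -5.9 220.4] yaw 99.5 shift [-0.1  0.4  0.4] turn -11.0
[430.39241602  65.44926028 385.20029088]
```

View pics/w1.png

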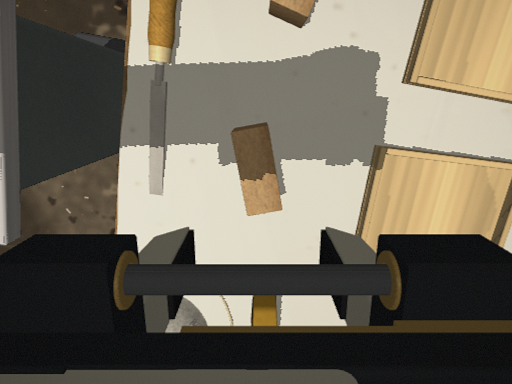

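```bash
cat >> h.py <<'E'
def blk(s,x0,y0,x1,y1,z=50,sat=60):
    hsv=cv2.cvtColor(s["image"],cv2.COLOR_BGR2HSV)[y0:y1,x0:x1]
    m=cv2.morphologyEx((hsv[...,1]>sat).astype(np.uint8),2,np.ones((3,3)))
    c=max(cv2.findContours(m,0,2)[0],key=cv2.contourArea)
    P=np.array([onz(s,*(q+[x0,y0]),z)[:2] for q in c[:,0]],np.float32)
    r=cv2.minAreaRect(P);B=cv2.boxPoints(r);e=B[1]-B[0];f=B[2]-B[1];l=e if e@e>f@f else f
    yaw=np.degrees(np.arctan2(l[1],l[0]))%180
    print("centre",np.round(r[0],1),"size",np.round(r[1],1),"yaw",round(float(yaw),1));return r[0],yaw
E
python3 - <<'E'
from h import *
s=cam("wrist")
c,y=blk(s,215,100,300,228)
d=np.array([np.cos(np.radians(y)),np.sin(np.radians(y))])
go([*(np.array(c)+30*d),110],y)
E
```

```text
centre [442.1  -2.2] size [38.  92.7] yaw 109.8
at [442.6  -6.  220.3] yaw 99.2 shift [ 33.3  -5.3 110.3] turn -10.5
```

```bash
python3 jog.py '32 -5 40 -10.5 0.7;32 -5 80 -10.5 0.7;32 -5 110 -10.5 0.7;32 -5 110 -10.5 0.7' && python3 - <<'E'
from h import *
d=np.array([np.cos(np.radians(109.8)),np.sin(np.radians(109.8))])
go([*(np.array([442.5,-3.3])+30*d),31],109.8)
E
```

```text
t: 2.9
tool_pos: [429.3, 25.0, 107.4]
ee_rot: [[-0.336, 0.942, -0.007], [0.942, 0.336, 0.001], [0.003, -0.006, -1.0]]
ft_force: [-0.0, 0.4, -0.6]
finger_gap: 0.7
grasp_force: 0.0
at [429.3  25.  107.4] yaw 109.6 shift [-1.3  3.3 76.3] turn -0.2
```

```bash
python3 jog.py '-1 3 40 0 0.7;-1 3 65 0 0.7;-1 3 77 0 0.7;-1 3 77 0 0.7;-1 3 77 0 0.7' && python3 jog.py '0 0 0 0 0.3;0 0 0 0 0.3;0 0 0 0 0.3;0 0 0 0 0.3;0 0 0 0 0.3' 4
```

```text
t: 3.4
tool_pos: [436.8, 25.1, 34.6]
ee_rot: [[-0.336, 0.942, 0.002], [0.942, 0.336, -0.0], [-0.001, 0.002, -1.0]]
ft_force: [1.2, -0.1, -0.3]
finger_gap: 0.7
grasp_force: 0.0
t: 3.9
tool_pos: [435.8, 24.7, 33.6]
ee_rot: [[-0.337, 0.942, 0.0], [0.942, 0.337, -0.001], [-0.001, 0.0, -1.0]]
ft_force: [-2.0, -1.4, 4.8]
finger_gap: 0.418
grasp_force: 4.0
```

```bash
python3 jog.py '-5 0 -12 0 0.3;-13 0 -24 0 0.3;-22 0 -34 0 0.3;-33 0 -42 0 0.3;-46 0 -48 0 0.3' 3 && python3 - <<'E'
from h import *
a,b=cam("scene"),cam("side")
def crop(s,n,X,w=80):
    u,v=map(int,proj(s,X)); return cv2.resize(s["image"][max(v-w,0):v+w,max(u-w,0):u+w],(400,400))
cv2.imwrite("pics/d.png",np.hstack([crop(a,0,[450,-20,40]),crop(b,0,[450,-20,40])]))
E
```

```text
t: 4.4
tool_pos: [451.3, -18.4, 81.7]
ee_rot: [[-0.338, 0.941, 0.0], [0.941, 0.338, 0.0], [0.0, 0.0, -1.0]]
ft_force: [0.1, -0.9, -1.3]
finger_gap: 0.414
grasp_force: 3.0
```

View pics/d.png

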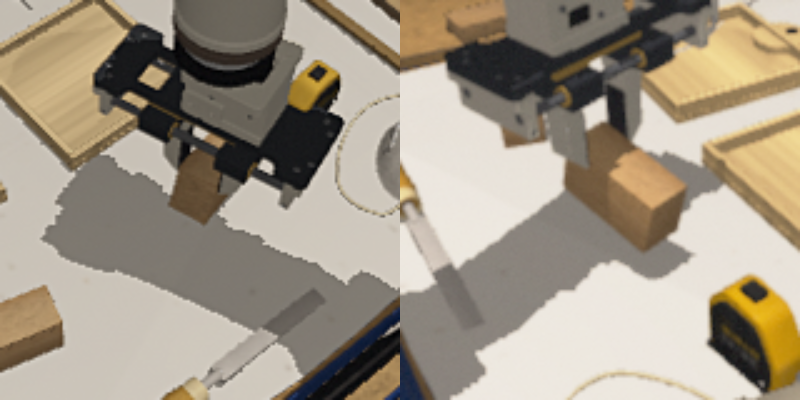

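```bash
python3 jog.py '-13 0 -4 0 0.3;-27 0 -5 0 0.3;-41 0 -4 0 0.3;-54 0 -1 0 0.3;-54 0 -1 0 0.3' 3 && python3 - <<'E'
from h import *
a,b=cam("scene"),cam("side")
def crop(s,n,X,w=80):
    u,v=map(int,proj(s,X)); return cv2.resize(s["image"][max(v-w,0):v+w,max(u-w,0):u+w],(400,400))
cv2.imwrite("pics/e.png",np.hstack([crop(a,0,[465,-60,40]),crop(b,0,[465,-60,40])]))
E
```

```text
t: 5.0
tool_pos: [469.5, -71.4, 81.4]
ee_rot: [[-0.334, 0.943, -0.001], [0.943, 0.334, -0.0], [0.0, -0.001, -1.0]]
ft_force: [-0.3, -0.6, 0.3]
finger_gap: 0.412
grasp_force: 3.0
```

View pics/e.png

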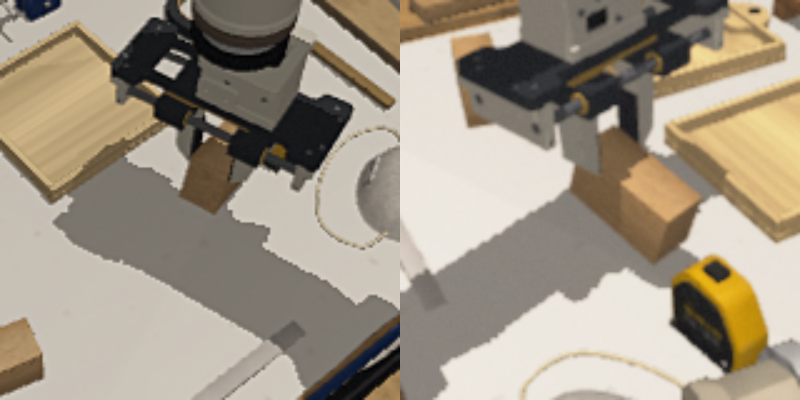

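```bash
cat >> h.py <<'E'
def side(n="side",z0=0,c=None,off=-19,sat=60):
    """hull of block pixels cast on the vertical plane of its side face; coords: along tool x from TCP, height"""
    st=bot.state();R=np.array(st["ee_rot"]);p=np.array(st["tool_pos"]);d=R[:,0]*[1,1,0];d/=np.linalg.norm(d)
    w=np.array([-d[1],d[0],0]);s=cam(n)
    if w@(s["C"]-p)<0:w=-w
    q=p+19*w
    u,v=map(int,proj(s,[p[0],p[1],p[2]-40]));x0,y0,x1,y1=max(u-60,0),max(v-50,0),u+60,v+60
    I=s["image"][y0:y1,x0:x1];hsv=cv2.cvtColor(I,cv2.COLOR_BGR2HSV)
    m=((hsv[...,1]>sat)&(hsv[...,0]<18)&(hsv[...,2]>45)).astype(np.uint8)
    m=cv2.morphologyEx(m,2,np.ones((3,3)));k,lab,stt,cen=cv2.connectedComponentsWithStats(m)
    i=min((j for j in range(1,k) if stt[j,4]>60),key=lambda j:np.hypot(*(cen[j]-[u-x0,v-y0])))
    h=cv2.approxPolyDP(cv2.convexHull(cv2.findContours((lab==i).astype(np.uint8),0,2)[0][0]),1.5,True)[:,0]+[x0,y0]
    for t in h:
        r=ray(s,*t);k=w@(q-s["C"])/(w@r);X=s["C"]+k*r;print(t.tolist(),round(float(d@(X-p))),round(float(X[2])))
E
python3 - <<'E'
from h import *
side("side");side("scene")
E
python3 jog.py '0 0 -30 0 0.3;40 0 -30 0 0.3;80 0 -30 0 0.3;80 0 -30 0 0.3;80 0 -30 0 0.3' 3
python3 - <<'E'
from h import *
side("side");side("scene")
E
```

```text
[205, 193] -21 129
[210, 193] -33 134
[241, 219] -101 112
[235, 237] -88 67
[224, 246] -61 32
[190, 218] 24 54
[191, 209] 19 77
[314, 192] 63 211
[318, 194] 38 177
[322, 213] -17 42
[312, 222] 41 77
[300, 216] 114 192
[304, 200] 106 234
t: 5.7
tool_pos: [442.0, 7.3, 112.4]
ee_rot: [[-0.34, 0.94, 0.0], [0.94, 0.34, -0.001], [-0.001, 0.0, -1.0]]
ft_force: [0.5, -0.1, -1.2]
finger_gap: 0.413
grasp_force: 3.0
[148, 158] 47 146
[178, 164] -38 163
[205, 196] -101 122
[205, 199] -100 116
[196, 210] -75 81
[183, 217] -36 46
[149, 192] 61 64
[144, 170] 66 113
[298, 211] 47 223
[301, 213] 32 198
[308, 231] -25 58
[296, 242] 35 96
[293, 242] 50 118
[281, 235] 106 222
[287, 216] 89 260
[294, 211] 64 244
```

```bash
python3 jog.py '0 0 10 0 0.3;0 0 20 0 0.3;0 0 -25 0 0.3;0 0 -25 0 0.3;0 0 0 0 0.3' 3 && python3 jog.py '0 0 15 0 0.3;0 0 -35 0 0.3;0 0 -35 0 0.3;0 0 -10 0 0.3;0 0 0 0 0.3' 3 && python3 - <<'E'
from h import *
side("side")
a,b=cam("scene"),cam("side")
def crop(s,n,X,w=75):
    u,v=map(int,proj(s,X)); return cv2.resize(s["image"][max(v-w,0):v+w,max(u-w,0):u+w],(400,400))
cv2.imwrite("pics/f.png",np.hstack([crop(a,0,[442,0,60]),crop(b,0,[442,0,60])]))
E
```

```text
t: 6.3
tool_pos: [445.8, 5.5, 113.8]
ee_rot: [[-0.335, 0.942, 0.007], [0.942, 0.335, -0.001], [-0.003, 0.006, -1.0]]
ft_force: [1.1, -0.8, -0.6]
finger_gap: 0.418
grasp_force: 3.0
t: 6.8
tool_pos: [441.3, 5.1, 110.3]
ee_rot: [[-0.336, 0.942, -0.002], [0.942, 0.336, -0.0], [0.0, -0.002, -1.0]]
ft_force: [-0.4, 0.5, -1.3]
finger_gap: 0.414
grasp_force: 3.0
[147, 160] 51 142
[151, 159] 38 148
[179, 166] -41 161
[200, 205] -87 99
[190, 212] -58 70
[174, 218] -9 33
[149, 192] 61 65
[145, 175] 65 103
```

View pics/f.png

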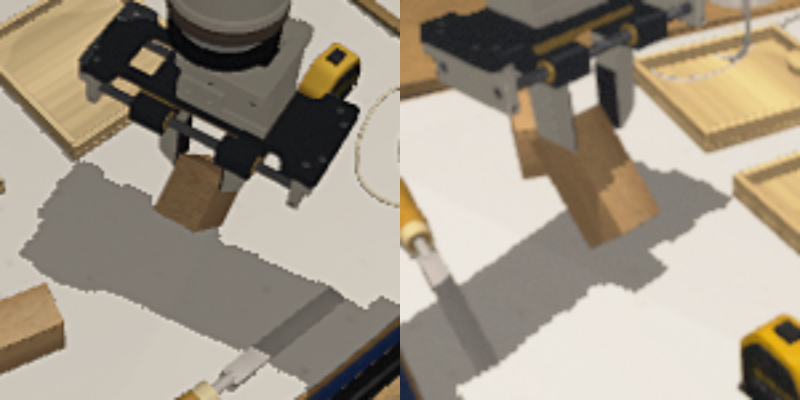

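```bash
python3 jog.py '0 0 15 0 0.3;0 0 -35 0 0.3;0 0 -35 0 0.3;0 0 -10 0 0.3;0 0 0 0 0.3' 3 && python3 jog.py '0 0 15 0 0.3;0 0 -35 0 0.3;0 0 -35 0 0.3;0 0 -10 0 0.3;0 0 0 0 0.3' 3 && python3 - <<'E'
from h import *
side("side")
E
python3 jog.py '0 0 10 0 0.3;0 0 20 0 0.3;0 0 26 0 0.3;-12 0 28 0 0.3;-25 0 29 0 0.3' 3 && python3 jog.py '0 0 0 0 0.3;0 0 0 0 0.3' 3 && python3 - <<'E'
from h import *
side("side")
E
```

```text
t: 7.45
tool_pos: [442.1, 5.6, 111.7]
ee_rot: [[-0.336, 0.942, -0.0], [0.942, 0.336, -0.001], [-0.001, -0.0, -1.0]]
ft_force: [-0.8, -0.0, -1.6]
finger_gap: 0.412
grasp_force: 3.0
t: 7.95
tool_pos: [441.6, 5.7, 111.3]
ee_rot: [[-0.337, 0.942, -0.001], [0.942, 0.337, -0.001], [-0.0, -0.001, -1.0]]
ft_force: [-1.3, 0.4, -0.8]
finger_gap: 0.413
grasp_force: 3.0
[147, 160] 51 141
[151, 159] 38 148
[179, 166] -40 161
[198, 206] -81 93
[186, 214] -46 59
[172, 217] -3 32
[149, 192] 61 64
[145, 175] 65 103
t: 8.5
tool_pos: [451.1, -18.1, 83.1]
ee_rot: [[-0.338, 0.941, -0.0], [0.941, 0.338, -0.0], [-0.0, -0.0, -1.0]]
ft_force: [0.0, -0.2, -1.2]
finger_gap: 0.413
grasp_force: 3.0
t: 8.7
tool_pos: [451.2, -18.2, 83.4]
ee_rot: [[-0.335, 0.942, 0.0], [0.942, 0.335, 0.0], [-0.0, 0.0, -1.0]]
ft_force: [-0.7, -0.2, -0.9]
finger_gap: 0.411
grasp_force: 3.0
[189, 183] -36 134
[207, 216] -76 80
[208, 222] -77 68
[196, 231] -43 29
[182, 232] -1 6
[164, 197] 41 71
[164, 193] 40 81
```

```bash
python3 jog.py '-5 0 4 0 0.3;-12 0 5 0 0.3;-20 0 6 0 0.3;-28 0 6 0 0.3;-36 0 7 0 0.3' 3 && python3 jog.py '-4 0 1 0 0.3;-4 0 1 0 0.3' 3 && python3 - <<'E'
from h import *
side("side")
E
```

```text
t: 9.25
tool_pos: [463.0, -52.2, 76.0]
ee_rot: [[-0.336, 0.942, -0.0], [0.942, 0.336, 0.0], [0.0, -0.0, -1.0]]
ft_force: [-0.5, -0.2, -0.4]
finger_gap: 0.411
grasp_force: 3.0
t: 9.45
tool_pos: [464.4, -56.1, 75.0]
ee_rot: [[-0.335, 0.942, -0.0], [0.942, 0.335, -0.0], [-0.0, -0.0, -1.0]]
ft_force: [0.2, -0.7, 0.9]
finger_gap: 0.413
grasp_force: 3.0
[195, 191] -10 123
[206, 193] -37 130
[215, 228] -54 63
[215, 233] -54 51
[204, 241] -23 16
[186, 236] 28 1
[177, 205] 44 69
[178, 200] 40 82
```

```bash
python3 jog.py '-5 0 0 0 0.3;-10 0 1 0 0.3;-15 0 1 0 0.3;-15 0 1 0 0.3' 3 && python3 - <<'E'
from h import *
side("side")
E
python3 jog.py '0 0 0 0 0.43;0 0 0 0 0.44;0 0 0 0 0.46;0 0 0 0 0.5;0 0 0 0 0.5' 3 && python3 - <<'E'
from h import *
side("side")
E
```

```text
t: 9.9
tool_pos: [469.6, -70.1, 74.2]
ee_rot: [[-0.336, 0.942, 0.0], [0.942, 0.336, -0.0], [-0.0, -0.0, -1.0]]
ft_force: [0.6, -0.6, 0.2]
finger_gap: 0.418
grasp_force: 3.0
[202, 194] -12 124
[212, 196] -36 130
[220, 235] -51 52
[208, 244] -18 14
[190, 238] 31 2
[183, 211] 44 62
[184, 204] 39 80
t: 10.45
tool_pos: [469.3, -69.1, 74.2]
ee_rot: [[-0.337, 0.941, 0.0], [0.941, 0.337, -0.0], [-0.0, 0.0, -1.0]]
ft_force: [-0.3, -0.5, 1.1]
finger_gap: 0.496
grasp_force: 0.0
[200, 195] -8 119
[212, 198] -37 126
[220, 204] -55 121
[221, 239] -54 44
[210, 248] -24 6
[206, 248] -13 0
[192, 240] 25 0
[190, 235] 30 10
[189, 212] 26 67
```

```bash
python3 jog.py '-10 0 -7 0 0.5;-10 0 -7 0 0.5;-10 0 -7 0 0.3;-10 0 -7 0 0.3;-10 0 -7 0 0.3' 20 && python3 jog.py '0 0 -10 0 0.3;30 0 -10 0 0.3;60 0 -10 0 0.3;90 0 -10 0 0.3;90 0 -10 0 0.3' && python3 jog.py '0 0 6 0 0.3;0 0 11 0 0.3;0 0 11 0 0.3;0 0 11 0 0.3' && python3 - <<'E'
from h import *
side("side")
E
```

```text
t: 11.0
tool_pos: [472.5, -78.4, 81.1]
ee_rot: [[-0.337, 0.941, -0.0], [0.941, 0.337, 0.0], [0.0, -0.0, -1.0]]
ft_force: [0.1, -0.0, -0.3]
finger_gap: 0.405
grasp_force: 20.0
t: 11.5
tool_pos: [440.9, 10.2, 91.9]
ee_rot: [[-0.343, 0.939, -0.0], [0.939, 0.343, 0.001], [0.001, 0.0, -1.0]]
ft_force: [-0.3, -1.0, -0.2]
finger_gap: 0.404
grasp_force: 20.0
t: 11.9
tool_pos: [443.2, 5.0, 80.3]
ee_rot: [[-0.335, 0.942, 0.001], [0.942, 0.335, -0.0], [-0.001, 0.0, -1.0]]
ft_force: [-2.0, -1.5, 5.1]
finger_gap: 0.411
grasp_force: 20.0
[152, 175] 46 110
[186, 185] -51 126
[189, 222] -50 42
[178, 230] -14 4
[161, 221] 38 2
[148, 188] 66 72
```

```bash
python3 jog.py '-6 0 2 0 0.3;-13 0 2 0 0.3;-20 0 2 0 0.3;-26 0 2 0 0.3;-33 0 3 0 0.3' 3 && python3 - <<'E'
from h import *
side("side")
E
```

```text
t: 12.45
tool_pos: [453.6, -25.7, 77.1]
ee_rot: [[-0.336, 0.942, -0.0], [0.942, 0.336, 0.0], [0.0, -0.0, -1.0]]
ft_force: [-0.9, 0.2, 2.3]
finger_gap: 0.414
grasp_force: 3.0
[185, 184] -17 128
[198, 192] -49 124
[194, 222] -32 49
[186, 230] -6 17
[179, 232] 16 1
[165, 220] 56 12
[166, 193] 41 84
```

```bash
python3 jog.py '-9 0 2 0 0.3;-18 0 5 0 0.3;-25 0 9 0 0.3;-31 0 13 0 0.3;-36 0 18 0 0.3' 3 && python3 - <<'E'
from h import *
side("side")
E
python3 jog.py '-4 0 6 0 0.3;-8 0 12 0 0.3;-11 0 18 0 0.3;-15 0 24 0 0.3;-17 0 28 0 0.3' 3 && python3 jog.py '0 0 0 0 0.3;0 0 0 0 0.3' 3 && python3 - <<'E'
from h import *
side("side")
E
```

```text
t: 13.0
tool_pos: [466.2, -60.0, 59.0]
ee_rot: [[-0.336, 0.942, 0.001], [0.942, 0.336, -0.001], [-0.001, 0.0, -1.0]]
ft_force: [0.7, -2.5, 4.1]
finger_gap: 0.408
grasp_force: 3.0
[203, 195] -25 122
[212, 208] -45 104
[199, 218] -10 66
[198, 197] -12 113
t: 13.55
tool_pos: [471.1, -74.9, 30.4]
ee_rot: [[-0.337, 0.942, -0.001], [0.942, 0.337, 0.001], [0.001, -0.0, -1.0]]
ft_force: [0.5, -1.0, 0.9]
finger_gap: 0.412
grasp_force: 3.0
t: 13.75
tool_pos: [470.7, -74.2, 30.8]
ee_rot: [[-0.337, 0.941, -0.001], [0.941, 0.337, 0.001], [0.001, -0.001, -1.0]]
ft_force: [-0.2, -0.7, -1.9]
finger_gap: 0.414
grasp_force: 3.0
[215, 210] -38 103
[219, 223] -46 79
[209, 231] -19 48
[206, 231] -11 44
[205, 214] -12 83
```

```bash
python3 jog.py '0 0 0 0 0.45;0 0 0 0 0.7;0 0 0 0 0.7;0 0 0 0 0.7' 3 && python3 jog.py '0 0 -40 0 0.7;0 0 -80 0 0.7;0 0 -120 0 0.7;0 0 -160 0 0.7;0 0 -160 0 0.7' && python3 - <<'E'
from h import *
s=cam("wrist");cv2.imwrite("pics/w2.png",s["image"])
E
```

```text
t: 14.2
tool_pos: [471.4, -74.9, 31.3]
ee_rot: [[-0.337, 0.942, 0.0], [0.942, 0.337, -0.0], [-0.0, 0.0, -1.0]]
ft_force: [0.3, 0.4, 0.3]
finger_gap: 0.663
grasp_force: 0.0
t: 14.7
tool_pos: [474.9, -74.8, 196.0]
ee_rot: [[-0.337, 0.941, 0.008], [0.942, 0.337, -0.003], [-0.005, 0.007, -1.0]]
ft_force: [0.8, -0.9, -0.0]
finger_gap: 0.7
grasp_force: 0.0
```

View pics/w2.png

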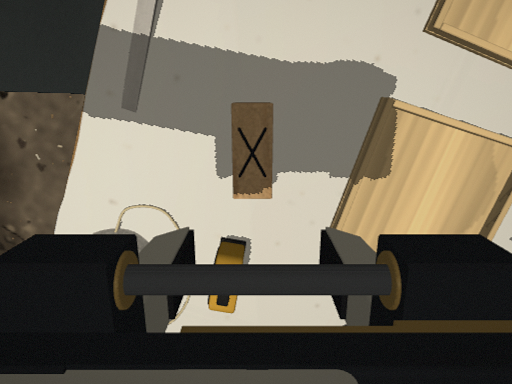

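```bash
python3 - <<'E'
from h import *
s=cam("wrist")
c,y=blk(s,215,80,290,215)
go([*c,33],y); go([652,-38,140],110)
E
```

```text
centre [463.1 -52. ] size [37.6 89.3] yaw 109.6
at [471.8 -75.4 192. ] yaw 109.6 shift [ 25.3  -0.5 158.9] turn 0.1
at [471.8 -75.4 192. ] yaw 109.6 shift [-25.2 182.3  52.2] turn -0.4
```

```bash
python3 jog.py '25 0 40 0 0.7;25 0 80 0 0.7;25 0 120 0 0.7;25 0 159 0 0.7;25 0 159 0 0.7' && python3 jog.py '0 0 0 0 0.7;0 0 0 0 0.3;0 0 0 0 0.3;0 0 0 0 0.3;0 0 0 0 0.3' 20 && python3 jog.py '0 0 -30 0 0.3;0 0 -60 0 0.3;0 0 -60 0 0.3' && python3 jog.py '-12 46 0 0 0.3;-25 92 0 0 0.3;-38 138 0 0 0.3;-50 183 0 0 0.3;-50 183 0 0 0.3' && python3 - <<'E'
from h import *
go([652,-38,40])
E
```

```text
t: 15.3
tool_pos: [457.2, -50.5, 27.1]
ee_rot: [[-0.338, 0.941, -0.012], [0.941, 0.338, 0.002], [0.006, -0.01, -1.0]]
ft_force: [0.3, -0.3, -1.0]
finger_gap: 0.699
grasp_force: 0.0
t: 15.8
tool_pos: [463.6, -51.8, 33.2]
ee_rot: [[-0.336, 0.942, 0.002], [0.942, 0.336, -0.001], [-0.001, 0.001, -1.0]]
ft_force: [0.0, -0.6, 4.0]
finger_gap: 0.409
grasp_force: 20.0
t: 16.1
tool_pos: [465.6, -51.4, 95.5]
ee_rot: [[-0.337, 0.942, 0.006], [0.942, 0.337, -0.001], [-0.003, 0.005, -1.0]]
ft_force: [0.8, 0.3, -1.1]
finger_gap: 0.411
grasp_force: 20.0
t: 16.6
tool_pos: [657.5, -35.8, 91.6]
ee_rot: [[-0.336, 0.942, 0.005], [0.942, 0.336, 0.002], [0.001, 0.005, -1.0]]
ft_force: [-0.9, -0.4, -0.5]
finger_gap: 0.411
grasp_force: 20.0
at [657.5 -35.8  91.6] yaw 109.6 shift [-0.3 -6.2 51.6] turn None
```

```bash
python3 jog.py '0 0 20 0 0.3;0 0 36 0 0.3;0 0 45 0 0.3;0 0 50 0 0.3;0 0 52 0 0.3' && python3 jog.py '0 0 0 0 0.3;0 0 1 0 0.3;0 0 1 0 0.45;0 0 1 0 0.7;0 0 1 0 0.7' && python3 jog.py '0 0 -40 0 0.7;0 0 -80 0 0.7;0 0 -120 0 0.7;0 0 -160 0 0.7;0 0 -160 0 0.7' && python3 - <<'E'
from h import *
a,b=cam("scene"),cam("side")
go([454,189,190],78)
cv2.imwrite("pics/g.png",a["image"])
E
```

```text
t: 17.1
tool_pos: [650.2, -37.3, 40.2]
ee_rot: [[-0.337, 0.942, -0.003], [0.942, 0.337, -0.001], [-0.0, -0.004, -1.0]]
ft_force: [-7.5, -1.6, 15.6]
finger_gap: 0.412
grasp_force: 20.0
t: 17.6
tool_pos: [652.2, -36.9, 39.3]
ee_rot: [[-0.337, 0.942, 0.0], [0.942, 0.337, -0.0], [-0.0, 0.0, -1.0]]
ft_force: [0.7, -0.2, 0.5]
finger_gap: 0.579
grasp_force: 0.0
t: 18.1
tool_pos: [655.9, -35.6, 205.9]
ee_rot: [[-0.337, 0.941, 0.01], [0.942, 0.337, 0.0], [-0.004, 0.01, -1.0]]
ft_force: [-0.5, 0.0, 0.1]
finger_gap: 0.699
grasp_force: 0.0
at [652.8 -36.8 200.3] yaw 109.7 shift [ 279.6 -111.2    9.7] turn 31.7
```

```bash
python3 jog.py '46 -18 0 0 0.7;92 -36 0 0 0.7;138 -54 0 0 0.7;184 -72 0 0 0.7;230 -90 0 0 0.7' && python3 jog.py '40 -21 0 8 0.7;40 -21 0 16 0.7;40 -21 0 24 0.7;40 -21 0 32 0.7;40 -21 0 32 0.7' && python3 - <<'E'
from h import *
s=cam("wrist");cv2.imwrite("pics/w3.png",s["image"])
print([np.round(proj(s,p)) for p in ([454,189,50],[480,231,50],[430,150,50])])
E
```

```text
t: 18.7
tool_pos: [487.4, 150.0, 197.6]
ee_rot: [[-0.336, 0.942, -0.003], [0.942, 0.336, -0.0], [0.0, -0.003, -1.0]]
ft_force: [-0.0, 0.9, 0.1]
finger_gap: 0.698
grasp_force: 0.0
t: 19.2
tool_pos: [455.7, 179.5, 198.0]
ee_rot: [[0.214, 0.977, -0.002], [0.977, -0.214, -0.001], [-0.001, -0.002, -1.0]]
ft_force: [-0.1, 0.0, 0.7]
finger_gap: 0.703
grasp_force: 0.0
[array([253., 170.]), array([271., 120.]), array([238., 213.])]
```

View pics/w3.png

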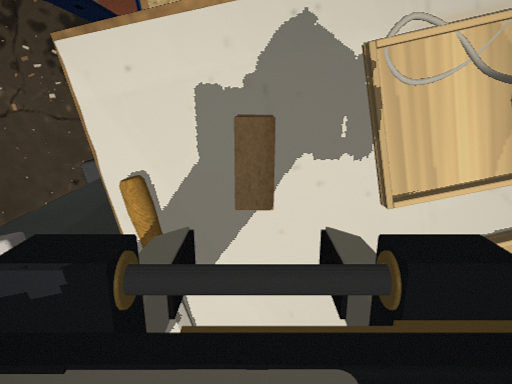

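```bash
python3 - <<'E'
from h import *
s=cam("wrist")
c,y=blk(s,222,95,290,225)
d=np.array([np.cos(np.radians(y)),np.sin(np.radians(y))])
go([*(np.array(c)+30*d),31],y)
# lug tray corners near in wrist
for p in [(384,206),(366,44)]: print(onz(s,*p,22).round())
E
```

```text
centre [456.3 194.5] size [90.4 37.7] yaw 77.6
at [455.9 179.7 198.3] yaw 77.9 shift [ 44.7  -2.3 167.2] turn 0.3
[581. 116.  22.]
[582. 279.  22.]
```

```bash
python3 jog.py '44 -2 40 0 0.7;44 -2 80 0 0.7;44 -2 120 0 0.7;44 -2 150 0 0.7;44 -2 165 0 0.7' && python3 jog.py '0 0 1 0 0.7;0 0 1 0 0.3;0 0 1 0 0.3;0 0 1 0 0.3;0 0 1 0 0.3' 3 && python3 jog.py '0 0 -40 0 0.3;0 0 -75 0 0.3;0 0 -75 0 0.3;0 0 -60 0 0.3;0 0 -60 0 0.3' && python3 jog.py '0 0 10 0 0.3;0 0 -40 0 0.3;0 0 -40 0 0.3;0 0 -20 0 0.3;0 0 -20 0 0.3' && python3 jog.py '0 0 15 0 0.3;0 0 -35 0 0.3;0 0 -35 0 0.3;0 0 -10 0 0.3;0 0 0 0 0.3' && python3 - <<'E'
from h import *
side("side")
E
```

```text
t: 19.8
tool_pos: [461.8, 222.5, 30.9]
ee_rot: [[0.211, 0.978, -0.005], [0.978, -0.211, -0.001], [-0.002, -0.005, -1.0]]
ft_force: [-1.1, 0.8, 0.3]
finger_gap: 0.7
grasp_force: 0.0
t: 20.3
tool_pos: [465.0, 223.7, 34.4]
ee_rot: [[0.214, 0.977, 0.002], [0.977, -0.214, 0.001], [0.001, 0.002, -1.0]]
ft_force: [0.2, -0.1, 3.5]
finger_gap: 0.415
grasp_force: 3.0
t: 20.8
tool_pos: [462.5, 221.8, 90.9]
ee_rot: [[0.214, 0.977, -0.003], [0.977, -0.214, -0.002], [-0.003, -0.003, -1.0]]
ft_force: [0.1, 0.3, -1.2]
finger_gap: 0.413
grasp_force: 3.0
t: 21.3
tool_pos: [462.2, 222.2, 110.5]
ee_rot: [[0.213, 0.977, -0.004], [0.977, -0.213, -0.002], [-0.003, -0.004, -1.0]]
ft_force: [-1.3, -1.1, -1.1]
finger_gap: 0.412
grasp_force: 3.0
t: 21.8
tool_pos: [463.2, 222.6, 111.3]
ee_rot: [[0.213, 0.977, -0.002], [0.977, -0.213, -0.001], [-0.002, -0.001, -1.0]]
ft_force: [-1.0, -0.1, -1.2]
finger_gap: 0.412
grasp_force: 3.0
[208, 112] -731 445
[208, 138] -728 433
[159, 166] -462 277
[145, 168] -58 56
[91, 163] -1203 671
[89, 161] -1191 663
[89, 102] -1347 666
[178, 101] -657 423
```

```bash
python3 - <<'E'
from h import *
side("scene")
E
python3 jog.py '0 0 15 0 0.3;0 0 -35 0 0.3;0 0 -35 0 0.3;0 0 -10 0 0.3;0 0 0 0 0.3' && python3 - <<'E'
from h import *
side("scene")
E
```

```text
[183, 274] 40 172
[187, 278] 36 152
[190, 291] 39 97
[187, 290] 44 106
t: 22.4
tool_pos: [463.6, 222.8, 111.8]
ee_rot: [[0.214, 0.977, -0.001], [0.977, -0.214, -0.001], [-0.001, -0.0, -1.0]]
ft_force: [-0.4, -1.0, -0.9]
finger_gap: 0.414
grasp_force: 3.0
[181, 273] 42 176
[185, 275] 37 163
[189, 290] 39 100
[185, 288] 45 115
```

```bash
cat >> h.py <<'E'
def comps(n="scene",w=45,sat=60):
    st=bot.state();R=np.array(st["ee_rot"]);p=np.array(st["tool_pos"]);d=R[:,0]*[1,1,0];d/=np.linalg.norm(d)
    wv=np.array([-d[1],d[0],0]);s=cam(n);wv=wv if wv@(s["C"]-p)>0 else -wv;q=p+19*wv
    u,v=map(int,proj(s,[p[0],p[1],p[2]-40]));x0,y0=u-w,v-w
    hsv=cv2.cvtColor(s["image"][y0:v+w+15,x0:u+w],cv2.COLOR_BGR2HSV)
    m=((hsv[...,1]>sat)&(hsv[...,0]<22)&(hsv[...,2]>30)).astype(np.uint8)
    for c in cv2.findContours(m,0,2)[0]:
        if cv2.contourArea(c)<40: continue
        print("area",cv2.contourArea(c))
        for t in cv2.approxPolyDP(cv2.convexHull(c),1.5,True)[:,0]+[x0,y0]:
            r=ray(s,*t);k=wv@(q-s["C"])/(wv@r);X=s["C"]+k*r;print("  ",t.tolist(),round(float(d@(X-p))),round(float(X[2])))
E
python3 - <<'E'
from h import *
s=bot.state();p=s["tool_pos"]
for n in("scene","side"): print(n);comps(n)
E
```

```text
scene
area 81.0
   [184, 272] 37 177
   [194, 278] 24 141
   [190, 291] 39 96
   [186, 289] 44 111
   [181, 275] 44 171
area 187.0
   [171, 235] 36 300
   [178, 256] 37 235
   [162, 266] 66 224
   [162, 257] 60 250
   [168, 235] 40 303
area 79.0
   [164, 235] 45 306
   [168, 245] 45 277
   [162, 254] 59 259
   [162, 235] 48 308
side
area 50.0
   [104, 194] -1258 738
   [112, 208] -1328 804
   [104, 208] -1221 732
area 3856.0
   [193, 110] -702 435
   [193, 142] -695 416
   [159, 165] -469 283
   [144, 167] -24 41
   [104, 163] -1368 758
   [104, 115] -1691 815
   [107, 104] -2073 929
   [180, 104] -665 425
```

```bash
python3 jog.py '-40 5 0 -6 0.3;-85 10 0 -14 0.3;-130 14 0 -22 0.3;-175 20 0 -30 0.3;-212 24 0 -32 0.3' 10 && python3 jog.py '0 0 0 0 0.3;0 0 0 0 0.3' && python3 - <<'E'
from h import *
side("side")
E
```

```text
t: 23.05
tool_pos: [442.3, 8.8, 113.7]
ee_rot: [[-0.34, 0.94, 0.001], [0.94, 0.34, -0.001], [-0.001, 0.0, -1.0]]
ft_force: [1.0, -0.0, -1.2]
finger_gap: 0.412
grasp_force: 10.0
t: 23.25
tool_pos: [442.8, 10.2, 113.7]
ee_rot: [[-0.333, 0.943, 0.001], [0.943, 0.333, -0.0], [-0.0, 0.001, -1.0]]
ft_force: [-0.1, 0.9, -0.3]
finger_gap: 0.409
grasp_force: 10.0
[179, 165] -42 161
[198, 205] -82 93
[186, 213] -47 59
[172, 215] -4 34
[153, 176] 40 107
```

```bash
python3 jog.py '0 0 12 0 0.3;0 0 22 0 0.3;0 0 29 0 0.3;-12 0 32 0 0.3;-25 0 34 0 0.3' 3 && python3 jog.py '-8 0 1 0 0.3;-16 0 2 0 0.3;-24 0 3 0 0.3;-32 0 4 0 0.3;-40 0 4 0 0.3' 3 && python3 - <<'E'
from h import *
side("side")
E
python3 jog.py '-5 0 0 0 0.3;-10 0 1 0 0.3;-15 0 1 0 0.3;-15 0 1 0 0.3' 3 && python3 - <<'E'
from h import *
side("side")
E
```

```text
t: 23.8
tool_pos: [450.9, -12.3, 78.8]
ee_rot: [[-0.339, 0.941, -0.0], [0.941, 0.339, 0.0], [0.0, -0.0, -1.0]]
ft_force: [-0.0, -1.0, -0.3]
finger_gap: 0.415
grasp_force: 3.0
t: 24.3
tool_pos: [464.3, -50.7, 75.2]
ee_rot: [[-0.337, 0.942, -0.0], [0.942, 0.337, -0.0], [0.0, -0.0, -1.0]]
ft_force: [-0.0, 0.2, -0.5]
finger_gap: 0.411
grasp_force: 3.0
[194, 190] -10 122
[205, 192] -38 130
[212, 229] -50 55
[201, 239] -18 14
[196, 239] -4 7
[182, 232] 36 4
[176, 206] 45 63
[177, 196] 38 89
t: 24.75
tool_pos: [469.5, -64.9, 74.2]
ee_rot: [[-0.336, 0.942, 0.0], [0.942, 0.336, -0.0], [-0.0, 0.0, -1.0]]
ft_force: [-1.1, -0.1, 2.4]
finger_gap: 0.417
grasp_force: 3.0
[200, 193] -10 122
[211, 195] -37 129
[216, 234] -44 48
[205, 243] -13 10
[187, 235] 37 3
[181, 207] 45 67
[183, 202] 38 82
```

```bash
python3 jog.py '0 0 0 0 0.43;0 0 0 0 0.44;0 0 0 0 0.46;0 0 0 0 0.5;0 0 0 0 0.5' 3 && python3 - <<'E'
from h import *
side("side")
E
```

```text
t: 25.3
tool_pos: [469.2, -64.0, 74.3]
ee_rot: [[-0.337, 0.941, 0.0], [0.941, 0.337, 0.0], [-0.0, 0.0, -1.0]]
ft_force: [-0.8, -0.1, 0.8]
finger_gap: 0.497
grasp_force: 0.0
[198, 193] -6 120
[215, 199] -47 125
[217, 237] -47 42
[206, 245] -17 6
[202, 245] -5 0
[187, 235] 36 3
[185, 209] 34 67
```

```bash
python3 jog.py '-2 0 -7 0 0.5;-2 0 -7 0 0.5;-2 0 -7 0 0.3;-2 0 -7 0 0.3;-2 0 -7 0 0.3' 20 && python3 jog.py '0 0 -10 0 0.3;30 0 -10 0 0.3;60 0 -10 0 0.3;90 0 -10 0 0.3;90 0 -10 0 0.3' && python3 jog.py '0 0 6 0 0.3;0 0 11 0 0.3;0 0 11 0 0.3;0 0 11 0 0.3' && python3 jog.py '-6 0 2 0 0.3;-13 0 2 0 0.3;-20 0 2 0 0.3;-26 0 2 0 0.3;-33 0 3 0 0.3' 3 && python3 - <<'E'
from h import *
side("side")
E
```

```text
t: 25.85
tool_pos: [470.1, -66.1, 81.4]
ee_rot: [[-0.337, 0.942, 0.0], [0.942, 0.337, -0.0], [-0.0, 0.0, -1.0]]
ft_force: [-1.1, 0.1, 2.9]
finger_gap: 0.402
grasp_force: 20.0
t: 26.35
tool_pos: [438.1, 22.8, 91.9]
ee_rot: [[-0.343, 0.939, -0.0], [0.939, 0.343, 0.001], [0.001, 0.0, -1.0]]
ft_force: [-0.2, 0.1, 0.2]
finger_gap: 0.404
grasp_force: 20.0
t: 26.75
tool_pos: [440.5, 17.7, 80.3]
ee_rot: [[-0.335, 0.942, 0.001], [0.942, 0.335, -0.0], [-0.001, 0.0, -1.0]]
ft_force: [-0.9, -0.8, 5.0]
finger_gap: 0.411
grasp_force: 20.0
t: 27.25
tool_pos: [450.9, -13.1, 77.1]
ee_rot: [[-0.336, 0.942, -0.0], [0.942, 0.336, -0.0], [0.0, -0.0, -1.0]]
ft_force: [0.8, 1.2, 0.8]
finger_gap: 0.413
grasp_force: 3.0
[180, 180] -15 129
[191, 187] -43 126
[194, 192] -50 118
[190, 221] -32 45
[181, 228] -3 13
[176, 229] 13 3
[162, 218] 55 11
[163, 192] 39 81
```

Same as before; continue the arc, release, lift and measure.

```bash
python3 jog.py '-9 0 2 0 0.3;-18 0 5 0 0.3;-25 0 9 0 0.3;-31 0 13 0 0.3;-36 0 18 0 0.3' 3 && python3 jog.py '-4 0 6 0 0.3;-8 0 12 0 0.3;-11 0 18 0 0.3;-15 0 24 0 0.3;-17 0 28 0 0.3' 3 && python3 jog.py '0 0 0 0 0.3;0 0 0 0 0.45;0 0 0 0 0.7;0 0 0 0 0.7;0 0 0 0 0.7' && python3 jog.py '0 0 -40 0 0.7;0 0 -80 0 0.7;0 0 -120 0 0.7;0 0 -160 0 0.7;0 0 -160 0 0.7' && python3 jog.py '0 0 0 0 0.7' && python3 - <<'E'
from h import *
s=cam("wrist")
c,y=blk(s,215,80,290,215)
u,v=map(int,proj(s,[*c,50]));I=cv2.cvtColor(s["image"],cv2.COLOR_BGR2GRAY)
P=I[v-46:v+46,u-18:u+18];print("dark rows",[(i,int((r<35).sum())) for i,r in enumerate(P) if (r<35).any()],"centre",P[40:52,12:24].min())
go([*c,33],y)
cv2.imwrite("pics/w4.png",s["image"])
# plain-tray block check from scene+lug tray centre
a,b=cam("scene"),cam("side")
E
```

```text
t: 27.8
tool_pos: [463.3, -47.3, 59.0]
ee_rot: [[-0.336, 0.942, 0.0], [0.942, 0.336, -0.001], [-0.001, 0.0, -1.0]]
ft_force: [0.6, -2.6, 4.2]
finger_gap: 0.412
grasp_force: 3.0
t: 28.3
tool_pos: [468.4, -62.2, 30.5]
ee_rot: [[-0.337, 0.942, -0.001], [0.942, 0.337, 0.001], [0.001, -0.0, -1.0]]
ft_force: [1.0, -1.5, 1.2]
finger_gap: 0.413
grasp_force: 3.0
t: 28.8
tool_pos: [468.5, -62.0, 31.4]
ee_rot: [[-0.337, 0.941, 0.0], [0.941, 0.337, -0.0], [-0.0, 0.0, -1.0]]
ft_force: [-0.1, 0.2, -1.1]
finger_gap: 0.659
grasp_force: 0.0
t: 29.3
tool_pos: [472.1, -62.0, 196.0]
ee_rot: [[-0.337, 0.941, 0.008], [0.942, 0.337, -0.003], [-0.005, 0.007, -1.0]]
ft_force: [0.6, -0.6, -0.3]
finger_gap: 0.701
grasp_force: 0.0
t: 29.4
tool_pos: [469.0, -62.8, 192.0]
ee_rot: [[-0.336, 0.942, 0.002], [0.942, 0.336, -0.002], [-0.002, 0.001, -1.0]]
ft_force: [-0.4, 0.1, 0.1]
finger_gap: 0.703
grasp_force: 0.0
centre [461.1 -42.1] size [37.7 89.5] yaw 109.8
dark rows [(33, 5), (34, 11), (35, 15), (36, 12), (37, 9), (38, 8), (39, 6), (40, 6), (41, 4), (42, 6), (43, 5), (44, 5), (45, 6), (46, 4), (47, 4), (48, 4), (49, 4), (50, 5), (51, 6), (52, 4), (53, 6), (54, 5), (55, 6), (56, 6), (57, 7), (58, 9), (59, 11), (60, 15), (61, 11), (62, 1)] centre 75
at [468.  -62.7 190.9] yaw 109.7 shift [ 21.8   0.6 157.9] turn -0.2
```

```bash
python3 jog.py '10 1 40 0 0.7;10 1 80 0 0.7;10 1 120 0 0.7;10 1 150 0 0.7;10 1 158 0 0.7' && python3 jog.py '0 0 0 0 0.7;0 0 0 0 0.3;0 0 0 0 0.3;0 0 0 0 0.3;0 0 0 0 0.3' 25 && python3 jog.py '0 0 -30 0 0.3;0 0 -60 0 0.3;0 0 -60 7 0.3;0 0 -60 14 0.3;0 0 -60 20 0.3' && python3 jog.py '0 0 0 0 0.3;0 0 0 0 0.3' && python3 - <<'E'
from h import *
go([614,156,94],90)
E
```

```text
t: 30.05
tool_pos: [462.4, -51.5, 29.3]
ee_rot: [[-0.338, 0.941, -0.008], [0.941, 0.338, 0.002], [0.005, -0.007, -1.0]]
ft_force: [-1.4, -0.6, -0.2]
finger_gap: 0.698
grasp_force: 0.0
t: 30.55
tool_pos: [466.7, -52.9, 34.1]
ee_rot: [[-0.336, 0.942, 0.001], [0.942, 0.336, -0.001], [-0.001, 0.001, -1.0]]
ft_force: [0.2, -1.2, 3.3]
finger_gap: 0.41
grasp_force: 25.0
t: 31.05
tool_pos: [466.3, -52.9, 93.9]
ee_rot: [[0.011, 1.0, 0.001], [1.0, -0.011, -0.001], [-0.001, 0.001, -1.0]]
ft_force: [0.1, 0.3, -1.0]
finger_gap: 0.41
grasp_force: 25.0
t: 31.25
tool_pos: [466.2, -52.6, 93.5]
ee_rot: [[0.003, 1.0, 0.0], [1.0, -0.003, -0.001], [-0.001, 0.0, -1.0]]
ft_force: [-0.7, 0.2, -1.0]
finger_gap: 0.407
grasp_force: 25.0
at [466.2 -52.6  93.5] yaw 89.8 shift [209.  147.3  -0.6] turn -0.2
```

```bash
python3 jog.py '45 10 0 0 0.3;90 25 0 0 0.3;130 50 0 0 0.3;165 80 0 0 0.3;195 115 0 0 0.3' && python3 jog.py '14 32 0 0 0.3;14 32 0 0 0.3;14 32 0 0 0.3' && python3 - <<'E'
from h import *
go([614,156,41],90)
E
python3 jog.py '0 0 20 0 0.3;0 0 36 0 0.3;0 0 45 0 0.3;0 0 50 0 0.3;0 0 52 0 0.3' && python3 jog.py '0 0 1 0 0.3;0 0 1 0 0.3;0 0 1 0 0.45;0 0 1 0 0.6;0 0 1 0 0.6' && python3 jog.py '0 0 -40 0 0.6;0 0 -80 0 0.6;0 0 -120 0 0.6;0 0 -120 0 0.6'
```

```text
t: 31.75
tool_pos: [582.2, 144.4, 93.1]
ee_rot: [[0.001, 1.0, -0.001], [1.0, -0.001, 0.0], [0.0, -0.001, -1.0]]
ft_force: [0.8, 1.1, -0.3]
finger_gap: 0.409
grasp_force: 25.0
t: 32.05
tool_pos: [613.8, 156.2, 92.4]
ee_rot: [[0.003, 1.0, -0.002], [1.0, -0.003, 0.0], [0.0, -0.002, -1.0]]
ft_force: [0.1, 0.5, -0.2]
finger_gap: 0.41
grasp_force: 25.0
at [613.8 156.2  92.4] yaw 89.8 shift [-0.2  0.3 51.4] turn -0.2
t: 32.55
tool_pos: [613.2, 154.8, 41.2]
ee_rot: [[0.006, 1.0, -0.002], [1.0, -0.006, -0.002], [-0.002, -0.002, -1.0]]
ft_force: [-6.3, -2.4, 13.1]
finger_gap: 0.41
grasp_force: 25.0
t: 33.05
tool_pos: [614.6, 155.9, 40.4]
ee_rot: [[0.005, 1.0, 0.001], [1.0, -0.005, 0.0], [0.0, 0.001, -1.0]]
ft_force: [-0.1, -0.6, -0.5]
finger_gap: 0.568
grasp_force: 0.0
t: 33.45
tool_pos: [618.0, 158.0, 166.6]
ee_rot: [[0.005, 1.0, 0.01], [1.0, -0.005, 0.003], [0.003, 0.01, -1.0]]
ft_force: [0.8, 0.0, 0.3]
finger_gap: 0.6
grasp_force: 0.0
```

Back away towards the robot and check both trays with the last picture.

```bash
python3 jog.py '-35 -35 -10 0 0.6;-70 -70 -20 0 0.6;-100 -100 -30 0 0.6;-130 -130 -40 0 0.6;-150 -150 -50 0 0.6' && python3 jog.py '0 0 0 0 0.6;0 0 0 0 0.6' && python3 - <<'E'
from h import *
s,b=cam("scene"),cam("side")
cv2.imwrite("pics/z.png",np.hstack([cv2.resize(s["image"][130:290,110:310],(400,320)),cv2.resize(b["image"][120:300,180:380],(400,320))]))
E
```

```text
t: 33.95
tool_pos: [460.9, 4.3, 209.5]
ee_rot: [[0.007, 1.0, -0.002], [1.0, -0.007, -0.001], [-0.001, -0.002, -1.0]]
ft_force: [0.2, 0.0, -0.1]
finger_gap: 0.602
grasp_force: 0.0
t: 34.15
tool_pos: [463.8, 5.8, 210.4]
ee_rot: [[0.008, 1.0, 0.001], [1.0, -0.008, -0.001], [-0.001, 0.001, -1.0]]
ft_force: [0.7, 0.4, 0.2]
finger_gap: 0.601
grasp_force: 0.0
```

View pics/z.png

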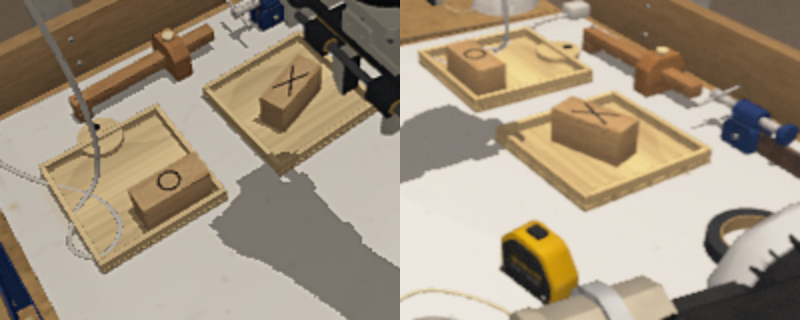

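```bash
python3 - <<'E'
from h import *
s=cam("scene");print(onz(s,194.5,220,57).round())
print(job.job_done())
E
```

```text
[613. 166.  57.]
the job is handed in; nothing more can be done
None
```

The job is handed in at about 34 s of the 72 s allowed, with no verdict returned: in the last picture the ring block lies flat in the lug tray and the cross block flat in the plain tray, both marks up, and I never touched the tape measure or the marking gauge.

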